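# Turn over the sample tag of the well plate

## Robot

A 6-joint arm with a two-finger parallel gripper is mounted at the origin on the work surface. World frame = base frame: x ahead of the robot, y to its left, z up, the work surface at z = 0. Lengths are in m, angles in rad, forces in N, time in s.
With the tool pointing down it reaches from about 0.4 to 0.925 m from the base axis. Payload 3.4 kg.
Tool frame: the origin (TCP) lies on the centre line of the jaws, within the pads' length; the fingertips stand 11 mm ahead of it and the grasp point (between the pads) lies 8 mm behind it; z points along the fingers, y is the line along which they close (so a half turn about z gives the same grasp; the last joint's range is limited). The gripper opens to 85 mm and grips with 20 to 120 N. Pads are 22 mm wide; open, the fingers measure 114 mm over their backs; the gripper's body (76 mm by 85 mm) begins 54 mm behind the grasp point. The pads swing forward as they close: fully open they stand 13 mm farther back than shut.
Start: joints at [-1.272, 0.307, 1.506, -0, 1.328, -0.073], TCP at [0.209, -0.536, 0.242] pointing down, gripper open.
Joint ranges: [-3.12, 3.12], [-1.05, 2.28], [0.14, 2.33], [-1.42, 4.57], [0.1, 2.73], [-2.68, 2.68]. Speed limits (rad/s): [2.57, 2.57, 3.14, 3.14, 3.14, 3.14].

## Interface

Orientations are given as a 3x3 rotation matrix whose columns are the frame's x, y, z axes.
In Python, from bench import bot, eoat, eyes gives the robot as it stands. The module is installed in compiled form; this text tells all that it offers. Calls block until the motion is done:
- bot.move_ptp(position, orientation): joint-space move of the TCP to a pose.
- bot.move_l(position, vel=0.15, ori=None, guard=None): straight line of the TCP; ori=None keeps the orientation; vel is the mean speed in m/s. With guard (N) it stops when the force on the tool has changed by that much, and returns True; else False.
- bot.set_joints(angles): joint-space move.
- eoat.grip(opening, newtons=None): opening from 0.0 (shut) to 1.0 (fully open); newtons is the grip in N (None keeps the last); returns when the fingers have stopped.
- bot.pause(seconds).
- bot.solve_ik(position, orientation): joint angles nearest the present ones, or None.
- bot.sense(): the state.
- eyes.snapshot(name): name is "scene" or "top"; returns (picture, depth): 400x640x3 uint8, red, green, blue; 400x640 float32, m along the optical axis (not along the pixel's ray), 0 where there is no reading.
- eyes.camera_params(name): a dict with "fx", "fy", "cx", "cy" (pixels), "eye" and "orientation" of the camera in the world. Camera axes: x right, y down, z forward; pixel columns grow to the right and rows downward; lengths in m; the calibration is good to about 2 mm. A picture is of the moment at which its call begins. camera_params takes no time and is no camera call.
A pose or a line that the arm cannot do raises bot.Unreachable and nothing moves.
- bot.finish_job(): hands the job in; it is judged then, once.
The state is a dict: "time_s": time; "qpos": joint angles; "joint_vel": joint speeds; "joint_efforts": joint torques, N m; "eef_pos": TCP position; "orientation": TCP orientation; "force": force on the tool from outside, world axes, zero at the start; "torque": the same for the moment, N m; "grip_width": opening from 0.0 (shut) to 1.0 (fully open); "gripper_force": force on a finger pad.
Only numpy, scipy, OpenCV 4.12 (cv2) and the standard library are available. Lean on these libraries where they do the work, as an engineer would, in place of code of your own. Each camera call takes 0.05 s, during which the arm holds its last target. There are 200 camera calls.

## Task

The well plate has been examined: turn its flip tag over, by pressing and pushing it with the fingertips, until it lies flat on the other side with the cross showing instead of the ring, then draw back. The well plate's tag is the one on the stand directly in front of the plate (on the robot's side of it). Press gently and swing the tag without flinging it; do not pinch or lift anything, and leave the tube rack's tag and everything else where it is.

Things in the scene. Friction and masses are not known exactly. Their poses are not given: they have to be found in the camera images.
- stand_plate: grey plastic stand of the well plate, fixed to the table, base plate 110 x 100 x 10 mm high. The plate lies just beyond it. Origin: table level, under the middle of the tag's pivot; x axis level, from the side where the tag lies at first (ring up) to the side where it must end (cross up); z up
- tag_plate (a joint): angle of the well plate's tag. 0 = flat towards the stand's -x side, ring face up; pi/2 = upright over the pivot; pi = flat towards the stand's +x side, cross face up. Stops at exactly 0 and pi. Starts between 0 and 0.25. Stiff hinge: 0.04 N m of friction (1 to 2 N on the tail); the tag weighs about 45 g and stays at any angle where it is left
- plate_pivot (a point): middle of the tag's pivot axis (along the stand's y), 70 mm above the table, axes as the stand's. It runs between two upright cheeks 18 (x) x 10 mm, 78 mm high, centred at y = +-40 mm; stop lugs 44 mm long (x) on their inner sides, just under the tag, reach in to y = +-27 mm
- plate_tag_edge (a point): middle of the free edge of the well plate's tag, a flat white paddle 5 mm thick centred on the pivot axis: its face is 60 mm wide and reaches 75 mm from the pivot, black ring on one side, black cross on the other. Site axes: x along the paddle from face to tail, z out of the ring side
- plate_tag_tail (a point): middle of the end of the tag's ribbed thumb tail, on the other side of the pivot from the face: 30 mm wide, reaching 43 mm from the pivot. Pressing the tail down lifts the face; there is 60 mm of room under it down to the base plate
- stand_rack: the other, identical stand, that of the tube rack, fixed to the table. Origin and axes as for the well plate's. Leave its tag alone
- tag_rack (a joint): angle of the tube rack's tag, identical to the other and with the same meaning of its values. Leave alone
- rack_tag_edge (a point): middle of the free edge of the tube rack's tag, 75 mm from its pivot
- well_plate: 24-well plate in a white plastic carrier, 86 x 128 x 20 mm high, loose, lying flat about 155 mm to the +x side of the pivot of the stand it belongs to (4 x 6 round wells with small dark and reddish samples). Origin: centre of its underside. Leave alone
- tube_rack: blue block rack with small capped tubes, 70 x 125 mm, 48 mm high over the caps, loose, about 155 mm to the +x side of the pivot of the other stand. Origin: centre of its underside. Leave alone
- jar: amber jar with black cap, 48 mm across, 75 mm high, loose, standing between the two stands. Origin: centre of its underside. Leave alone
- petri: closed flat round dish, 92 mm across, 15 mm high, loose, at the left. Origin: centre of its underside. Leave alone
- brush: small flat brush, 160 mm long, lying loose on the table at the left. Leave alone
- forceps: steel forceps, 120 mm long, 6 mm high, lying loose on the table between robot and stands. Leave alone
- slide_box: black slide box with white lid, 86 x 102 x 37 mm high, loose, at the right. Origin: centre of its underside. Leave alone

How it is judged:
By the outcome, as a careful person would: the job done as asked, in the order asked, and still so for the second after the job is handed in, with the robot touching nothing.
It also fails if it takes over 38 s, if anything falls off the work surface, if the arm or the gripper's body presses on something with over 40 N, if the wrist force passes 120 N, or if a joint passes its speed limit or range.

## Working session

There is one attempt and no reset: what is moved stays moved. The work goes in short steps, each a Python script; the robot and the scene stay as the last script left them, time stands still between calls to the robot, and variables do not carry over. Pictures are saved under pics/ and viewed, at most 10 in all, crops included, and the job is handed in when it is done.

```bash
mkdir -p pics; python3 - <<'E'
from bench import bot,eoat,eyes
import cv2,numpy as np
for n in("scene","top"):
    p,d=eyes.snapshot(n); cv2.imwrite(f"pics/{n}0.png",p[:,:,::-1]); np.savez(f"{n}0.npz",p=p,d=d)
    print(eyes.camera_params(n))
E
```

```text
{'fx': 385.3746085580708, 'fy': 385.3746085580708, 'cx': 320.9326572523905, 'cy': 200.1035036539013, 'eye': array([1.2354964 , 0.05263276, 1.25410198]), 'orientation': array([[-0.16500845,  0.84919561, -0.50163634],
       [ 0.98628893,  0.14077149, -0.0861251 ],
       [-0.00252097, -0.50896974, -0.86078072]])}
{'fx': 376.2682340261021, 'fy': 376.2682340261021, 'cx': 311.95792673335086, 'cy': 200.44073496175372, 'eye': array([ 0.47632939, -0.02554199,  1.11529663]), 'orientation': array([[ 0.00369563, -0.995011  ,  0.09969683],
       [-0.99947832, -0.00687412, -0.03155684],
       [ 0.03208473, -0.09952819, -0.99451732]])}
```

View pics/top0.png

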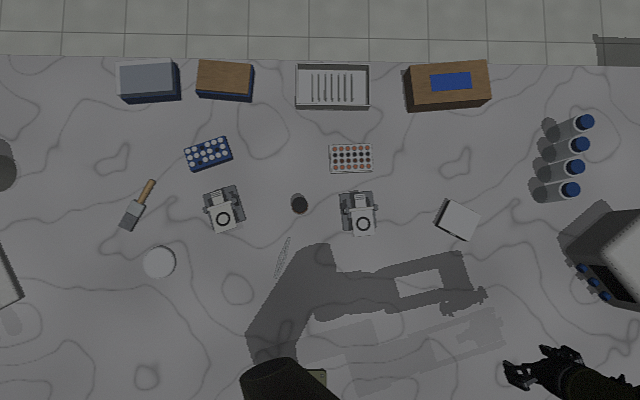

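View pics/scene0.png

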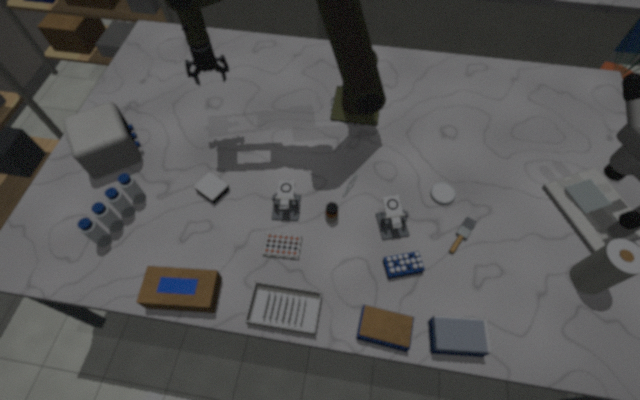

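The well plate is at top px (350,158). Its stand is just below it, with the ring at (362,224) and the tail near (360,197). The rack's stand is at (223,208). Next I'll segment the tag using height.

```bash
cat > h.py <<'E'
import numpy as np,cv2
from bench import bot,eoat,eyes
def cloud(n,d):
    c=eyes.camera_params(n); v,u=np.mgrid[:400,:640]
    P=np.stack([(u-c["cx"])/c["fx"]*d,(v-c["cy"])/c["fy"]*d,d],-1)
    return P@c["orientation"].T+c["eye"]
def snap(n,f,box,k=6):
    p,d=eyes.snapshot(n); x0,y0,x1,y1=box
    cv2.imwrite(f,cv2.resize(p[y0:y1,x0:x1,::-1],None,fx=k,fy=k,interpolation=cv2.INTER_CUBIC)); return p,d
E
python3 - <<'E'
from h import *
p,d=snap("top","pics/top1.png",(310,130,410,245))
snap("scene","pics/sc1.png",(250,165,350,265))
W=cloud("top",d); g=p.mean(2)
np.set_printoptions(precision=3,suppress=True,linewidth=200)
R=np.zeros((400,640),bool); R[180:245,325:390]=1
for nm,m in(("tag",R&(W[...,2]>.058)&(g>110)),("high",R&(W[...,2]>.05)),("base",R&(W[...,2]>.004)&(W[...,2]<.03))):
    Q=W[m]; print(nm,len(Q),Q.min(0),Q.max(0),Q.mean(0))
    q=cv2.minAreaRect((Q[:,:2]*1000).astype(np.float32)); print(q)
print(d[R].min(), (W[190:242:2,350:376:3,2]*1000).round().astype(int))
print(g[190:242:2,336:384:3].round().astype(int))
E
```

```text
tag 556 [ 0.476 -0.231  0.065] [ 0.6   -0.026  1.115] [ 0.533 -0.195  0.096]
((537.5149536132812, -124.6971206665039), (117.36270141601562, 206.4792938232422), 4.061430931091309)
high 936 [ 0.476 -0.241  0.061] [ 0.603 -0.026  1.115] [ 0.538 -0.193  0.092]
((540.6358642578125, -132.51101684570312), (119.91405487060547, 218.932373046875), 2.3024935722351074)
base 551 [ 0.459 -0.287  0.004] [ 0.65  -0.1    0.026] [ 0.569 -0.18   0.009]
((554.6365966796875, -193.2109375), (187.29115295410156, 190.31773376464844), 89.9952163696289)
0.0 [[ 4 -3  0 -3 -1 -1  0 -3 -3]
 [-2  2  9 10 11 13 10 11 -2]
 [ 9 11 67 74 69 11 12 11 -4]
 [10  7 74 71 73  8  9 11  1]
 [11 13 68 70 74 13 10 10  0]
 [ 6 10 71 72 70 10 14 66  1]
 [11  9 75 73 69 12 10 63  0]
 [68 11 72 70 73 72 10 68 81]
 [65 13 72 70 71 71 69 73 79]
 [71 70 74 72 71 73 76 73 79]
 [74 75 74 73 73 73 73 73 78]
 [66 74 77 70 73 72 74 73 67]
 [66 73 70 71 72 74 76 72 66]
 [70 67 73 73 72 72 74 75 11]
 [ 6 69 73 72 74 74 71 69 10]
 [12 76 76 76 75 68 76 74 15]
 [14 72 76 76 74 71 74 74 10]
 [10 71 71 73 75 74 74 73 10]
 [11 74 76 76 72 73 73
[... 1261 characters left out ...]
 127 113 101 128  72 105 103]
 [112 116  74  83  67  33 127  21 126 123 129  19 127  69 105 108]
 [113 114  89  82  69  38 128  20 122 122 128  26 127  71 113 110]
 [115 114  86  79  68  41 128  36 129 123 132  39 124  73 116 112]
 [112 112  86  83  69  42 127 112  38 135  52 113 122 102 113 114]
 [111 110 116  64  63  96 128 124  79  40  79 122 122 108 113 114]
 [102  99  98 103 107 103 125 122 124 126 123 124 123 117 114 114]
 [ 99 110 111 112 109 106 110 122 124 124 123 125 122 114 116 114]
 [108 112 114 114 115 109 107 106  84 117 115 115 117 115 113 115]
 [111 114 115 114 116 118 116 115 116 115 116 116 118 116 117 113]
 [113 115 116 114 113 116 115 118 116 118 116 114 115 115 115 115]]
```

View pics/top1.png

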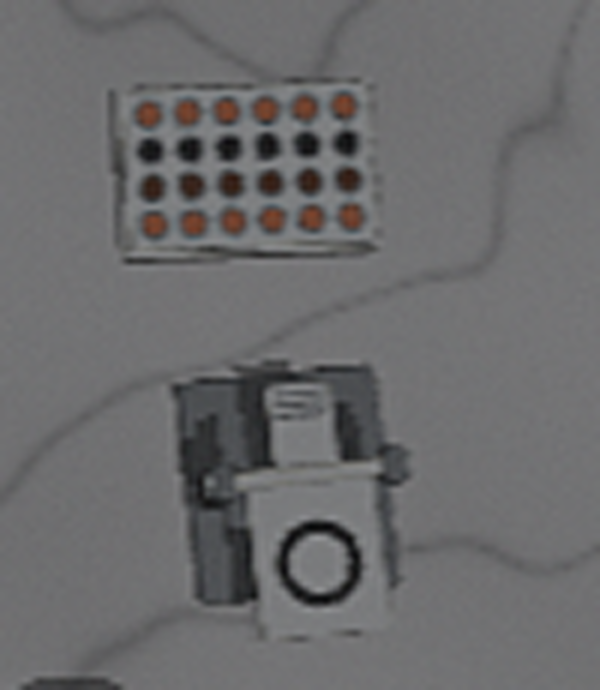

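View pics/sc1.png

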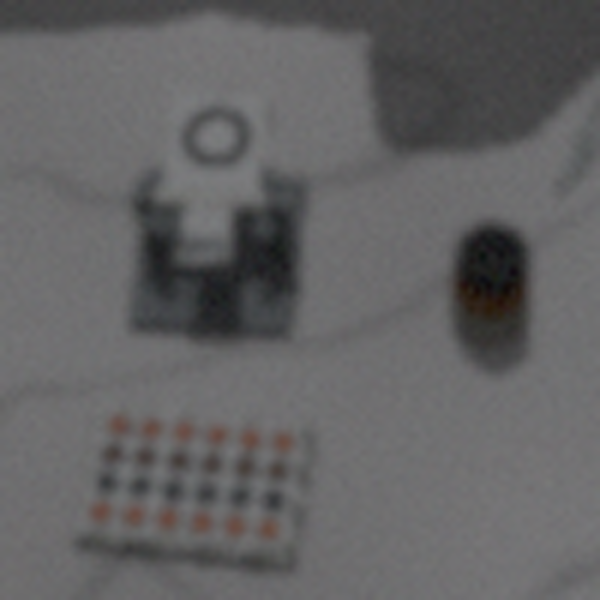

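```bash
python3 - <<'E'
from h import *
np.set_printoptions(precision=4,suppress=True)
z=np.load("top0.npz");d,p=z["d"],z["p"];W=cloud("top",d)
m=np.zeros((400,640),np.uint8); m[188:245,338:382]=1
m&=((W[...,2]>.058)&(W[...,2]<.1)&(p.mean(2)>90)|0).astype(np.uint8)
# tag: bright + ring hole; keep biggest blob
n,L,S,C=cv2.connectedComponentsWithStats(m); k=1+S[1:,4].argmax(); c,_=cv2.findContours((L==k).astype(np.uint8),0,2)
c=max(c,key=len); M=np.zeros_like(m); cv2.drawContours(M,[c],-1,1,-1); Q=W[(M>0)&(W[...,2]>.058)&(W[...,2]<.1)]
A=np.c_[Q[:,:2]-Q[:,:2].mean(0),np.ones(len(Q))]; co=np.linalg.lstsq(A,Q[:,2],rcond=None)[0]
print(len(Q),Q.mean(0),"plane",co)
print("rect",cv2.minAreaRect((Q[:,:2]*1000).astype(np.float32)))
# face only (rows well below pivot) and tail only
for nm,s in(("face",Q[:,0]<.535),("tail",Q[:,0]>.565)):
    q=cv2.minAreaRect((Q[s,:2]*1000).astype(np.float32));print(nm,q,Q[s].mean(0))
# cheek tops cast to z=.078; face corners / tail corners to .0725; base corners to .01, from crop px
K=eyes.camera_params("top")
def ray(u,v,h):
    r=K["orientation"]@[(u-K["cx"])/K["fx"],(v-K["cy"])/K["fy"],1]; return (K["eye"]+r*(h-K["eye"][2])/r[2])[:2]
f=lambda x,y,h:ray(310+(x+.5)/6-.5,130+(y+.5)/6-.5,h)
print("cheeks",f(218,485,.078),f(395,463,.078))
print("face",f(265,638,.0725),f(390,628,.0725),"tail",f(265,387,.0725),f(328,384,.0725))
print("base back",f(178,385,.01),f(373,367,.01),"front-left",f(196,603,.01))
print("plate",[f(*q) for q in((115,88,.02),(375,80,.02),(375,243,.02),(122,255,.02))])
E
```

```text
753 [ 0.5348 -0.1974  0.0731] plane [-0.0267  0.0028  0.0731]
rect ((542.6677856445312, -196.5162811279297), (117.49253845214844, 67.57718658447266), 4.6337690353393555)
face ((509.28302001953125, -200.4893341064453), (50.66657257080078, 60.010276794433594), 4.074102401733398) [ 0.509  -0.1993  0.0738]
tail ((583.2622680664062, -201.2689971923828), (34.56880187988281, 49.76665496826172), 0.5764175057411194) [ 0.5828 -0.1925  0.0715]
cheeks [ 0.5532 -0.1528] [ 0.5639 -0.2352]
face [ 0.4829 -0.1748] [ 0.4877 -0.233 ] tail [ 0.5996 -0.1757] [ 0.6012 -0.2053]
base back [ 0.6076 -0.1415] [ 0.6174 -0.2386] front-left [ 0.5002 -0.15  ]
plate [array([ 0.7545, -0.1097]), array([ 0.7601, -0.2394]), array([ 0.6779, -0.2384]), array([ 0.6707, -0.1131])]
```

```bash
cat >> h.py <<'E'
yaw=np.radians(4.8); X=np.array([np.cos(yaw),np.sin(yaw),0]); Y=np.array([-np.sin(yaw),np.cos(yaw),0])
PIV=np.array([.559,-.195,0])
def ori(s): return np.stack([-s*X,s*Y,[0,0,-1]],1)*1.0   # x cross y = -z
def tcp(x,z): return PIV+X*x+np.array([0,0,z+.011])        # tip centre (stand x, height)
def go(x,z,v=.15,g=None):
    r=bot.move_l(tcp(x,z),vel=v,guard=g); s=bot.sense()
    t=s["eef_pos"]-PIV; print("at x %.1f y %.1f z %.1f"%(t@X*1e3,t@Y*1e3,(t[2]-.011)*1e3),"F",s["force"].round(1),"t %.1f"%s["time_s"],"stop" if r else ""); return r
E
python3 - <<'E'
from h import *
q0=np.array(bot.sense()["qpos"]); best=None
for s in(1,-1):
    R=ori(s); assert np.linalg.det(R)>0
    q=bot.solve_ik(tcp(.041,.16),R)
    if q is not None and (best is None or abs(q-q0).max()<best[0]): best=(abs(q-q0).max(),s,R)
print(best[:2]); open("s.txt","w").write(str(best[1]))
eoat.grip(0.0,20)
bot.move_ptp(tcp(.041,.16),best[2])
go(.041,.085)
go(.041,.066,.02,1.0)
E
```

```text
(np.float64(1.1843313301963931), -1)
at x 41.3 y -0.7 z 85.4 F [0.3 0.1 0.6] t 3.5 
at x 40.8 y 0.1 z 69.0 F [-0.6  0.   0. ] t 4.2 stop
```

```bash
python3 - <<'E'
from h import *
for a in np.radians([15,30,45,55]):
    if go(.011+.032*np.cos(a)+.0025*np.sin(a), .070-.032*np.sin(a)+.0025*np.cos(a),.04,15): break
snap("scene","pics/sc2.png",(250,165,350,265))
p,d=eyes.snapshot("top"); W=cloud("top",d)[190:245,338:382].reshape(-1,3)
W=W[(W[:,2]<.2)&(W[:,2]>.085)]; t=W-PIV; t=t[(t@X<-.01)&(abs(t@Y)<.03)]
print(len(t), np.c_[t@X,t[:,2]][::12].round(3).tolist())
E
```

```text
at x 42.4 y 0.1 z 63.5 F [ 1.1 -0.1  0.1] t 4.5 
at x 39.4 y 0.2 z 55.6 F [-0.4 -0.6 -0.3] t 4.9 
at x 34.7 y 0.1 z 48.7 F [0.2 1.  0.1] t 5.2 
at x 30.9 y 0.1 z 45.0 F [0.4 0.9 0.8] t 5.5 
248 [[-0.01, 0.087], [-0.013, 0.09], [-0.015, 0.094], [-0.018, 0.1], [-0.02, 0.099], [-0.022, 0.101], [-0.024, 0.104], [-0.026, 0.106], [-0.028, 0.109], [-0.031, 0.113], [-0.032, 0.117], [-0.033, 0.116], [-0.036, 0.12], [-0.037, 0.121], [-0.039, 0.126], [-0.04, 0.122], [-0.041, 0.122], [-0.044, 0.127], [-0.044, 0.132], [-0.047, 0.128], [-0.048, 0.13]]
```

View pics/sc2.png

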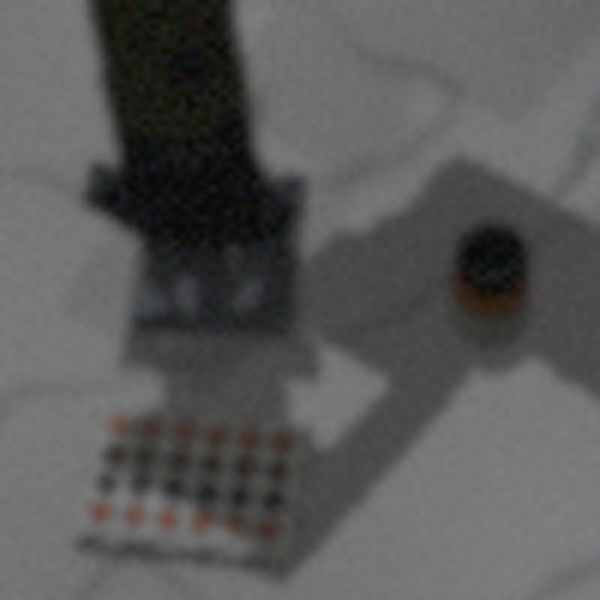

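The tag is standing at about 50°, with its edge near x = -48 mm, z = 130 mm. Next I go over to the robot's side and push it across.

```bash
python3 - <<'E'
from h import *
go(.045,.10,.12); go(.04,.165,.2); go(-.085,.165,.2); go(-.085,.112,.15)
ok=not go(-.0135,.112,.06,15)
for a,r in zip(np.radians([100,110,120,130,140,150,160,170,176]),np.linspace(.043,.052,9)):
    if not ok: break
    ok=not go(-.011-r*np.cos(a)-.0025*np.sin(a), .070+r*np.sin(a)-.0025*np.cos(a),.05,15)
if ok: go(-.011+.052+.003,.069,.02,6)
go(.041,.16,.12); go(-.10,.20,.2)
p,d=snap("top","pics/top3.png",(310,130,410,245)); np.savez("top3.npz",p=p,d=d)
snap("scene","pics/sc3.png",(250,165,350,265))
W=cloud("top",d)[165:215,338:382].reshape(-1,3); t=W-PIV
t=t[(t[:,2]<.1)&(t[:,2]>.06)&(abs(t@Y)<.025)&(t@X>.015)]
print(len(t),np.polyfit(t@X,t[:,2],1),(t@X).max())
E
```

```text
at x 44.5 y 0.2 z 99.7 F [-0.5  0.1 -0.9] t 6.3 
at x 39.6 y 0.1 z 164.6 F [ 0.1 -0.2  0.3] t 6.7 
at x -84.0 y -0.4 z 164.8 F [-0.3  0.6  0.1] t 7.5 
at x -84.1 y -0.1 z 111.7 F [ 0.1 -0.1  0.3] t 8.0 
at x -13.7 y 0.0 z 112.0 F [-0.1 -0.7  0.2] t 9.3 
at x -5.4 y -0.1 z 112.9 F [-0.3 -0.1  0.6] t 9.7 
at x 2.3 y -0.1 z 112.3 F [ 0.   0.  -0.1] t 10.0 
at x 10.0 y -0.0 z 110.3 F [ 0.2 -0.3  0.4] t 10.3 
at x 17.3 y 0.0 z 106.9 F [0.1 0.  0.3] t 10.6 
at x 24.1 y 0.0 z 102.2 F [0.8 0.2 0.1] t 10.9 
at x 30.0 y 0.1 z 96.1 F [ 0.   0.6 -0.1] t 11.2 
at x 35.0 y 0.1 z 88.9 F [ 0.6 -0.5  0.3] t 11.5 
at x 38.6 y 0.1 z 80.8 F [ 0.6 -0.   0.3] t 11.9 
at x 40.6 y 0.1 z 75.7 F [-0.4  0.2  0.3] t 12.1 
at x 42.6 y -0.1 z 72.5 F [-0.5 -0.   6.5] t 12.4 stop
at x 40.4 y 0.3 z 159.2 F [-0.5 -0.1 -1. ] t 13.3 
at x -99.0 y -0.4 z 199.9 F [0.5 0.1 0.2] t 14.2 
376 [-0.0001782   0.07245685] 0.07519881204413913
```

View pics/sc3.png

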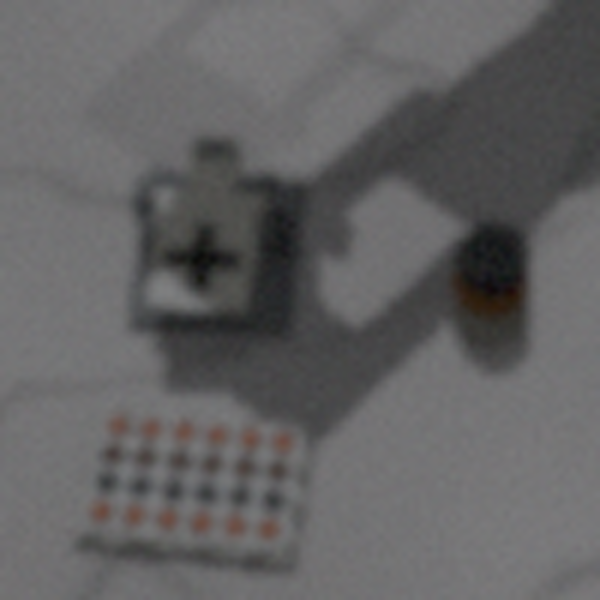

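View pics/top3.png

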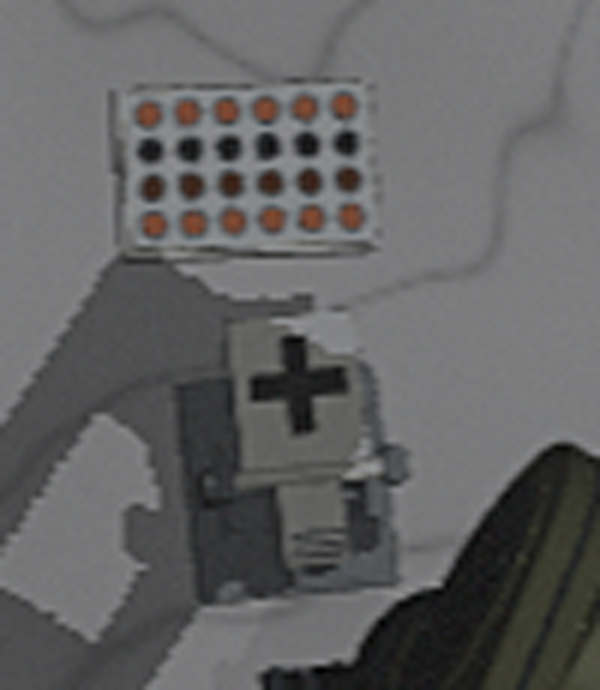

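The cross is up (top crop 298,385), the tag lies flat (slope 0.000) and the plate hasn't moved. I'll draw back and hand in.

```bash
python3 - <<'E'
from h import *
bot.set_joints([-1.272,.307,1.506,0,1.328,-.073]); bot.pause(.3)
print(bot.sense()["time_s"], bot.finish_job())
E
```

```text
the job is handed in; nothing more can be done
16.1667 None
```

The well plate's tag now lies flat with the cross showing. The well plate did not move in the pictures, the arm is drawn back to its start pose, and the job was handed in at 16.2 s.

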